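# Pin the swing arm of a carton-packing jig

## Robot

A 6-joint arm with a two-finger parallel gripper is mounted at the origin on the work surface. World frame = base frame: x ahead of the robot, y to its left, z up, the work surface at z = 0. Lengths are in m, angles in rad, forces in N, time in s.
With the tool pointing down it reaches from about 0.375 to 0.9 m from the base axis. Payload 3.1 kg.
Tool frame: the origin (TCP) lies where the fingers leave the gripper's body, on its centre line; the fingertips stand 73 mm ahead of it and the grasp point (between the pads) lies 54 mm ahead of it; z points along the fingers, y is the line along which they close (so a half turn about z gives the same grasp; the last joint's range is limited). The gripper opens to 85 mm and grips with 20 to 120 N. Pads are 22 mm wide; open, the fingers measure 114 mm over their backs; the gripper's body (76 mm by 85 mm) begins 54 mm behind the grasp point. The pads swing forward as they close: fully open they stand 13 mm farther back than shut.
Start: joints at [-0.178, 0.527, 1.433, -0, 1.181, -0.178], TCP at [0.625, 0, 0.304] pointing down, gripper open.
Joint ranges: [-3.08, 3.08], [-0.75, 2.2], [0.22, 2.44], [-1.43, 4.57], [0, 2.65], [-2.85, 2.85]. Speed limits (rad/s): [2.79, 2.79, 3.14, 3.14, 3.14, 3.14].

## Interface

Orientations are given as a unit quaternion [x, y, z, w].
In Python, from station import manip gives the robot as it stands.
- The arm moves only by the shell command python3 -m crank 'ROWS' [FORCE]. ROWS is JSON, a list of rows, each an object with "dp": the shift along the tool's x, y, z normalised to -1 to 1, where 1 is 50 cm, a list of three; "delta_rot": the turn, a rotation vector about the tool's x, y, z normalised to -1 to 1, where 1 is 2 pi rad, a list of three; "fingers": the opening, from -1 (shut) to 1 (fully open). A call has 1 to 12 rows; each row shifts and turns the commanded pose from where the row before left it, along the tool's axes as they then stand; what a row does not reach is not made up. A row lasts 1/12 s, in which the tool goes at most 41.7 mm and 7.16 degrees, less where a joint would pass 70% of its speed; a pose out of reach is approached as far as the arm can. A call with a number of a shift or a turn outside -1 to 1 is refused whole. A call with a gripper value outside its range is refused whole. The fingers move at their own pace and stop on an object; FORCE is the grip in N (left out, the last holds). Time passes only in rows, so rows that do not move let the fingers close. It gives the time, the measured TCP pose, the force, the opening and the grip force at its end, in the units of the state.
- manip.sense(): the state, without advancing time (a new reading comes with each control period).
- manip.snapshot(name): name is "scene" or "side" or "wrist"; returns (picture, depth): 480x640x3 uint8, red, green, blue; 480x640 float32, m along the optical axis (not along the pixel's ray), 0 where there is no reading.
- manip.camera_model(name): a dict with "fx", "fy", "cx", "cy" (pixels), "k1" (the pictures are not rectified: a ray, as slopes to the right and down, at radius r is drawn at 1 + k1 r^2 times it, then the intrinsics apply), "origin" and "attitude" of the camera in the world. Camera axes: x right, y up, looking along -z (the intrinsics and any distortion apply to the point x, -y, -z); pixel columns grow to the right and rows downward; lengths in m; the calibration is good to about 2 mm. A picture is of the moment at which its call begins: read the wrist's pose just before it. camera_model takes no time and is no camera call; for the wrist camera it gives the pose at the moment of the call.
- manip.sign_off(): hands the job in; it is judged then, once.
The state is a dict: "t": time; "q": joint angles; "qd": joint speeds; "tau": joint torques, N m; "tcp_pos": TCP position; "tool_rot": TCP orientation; "force": force on the tool from outside, world axes, zero at the start; "ft_torque": the same for the moment, N m; "finger_gap": opening from 0.0 (shut) to 1.0 (fully open); "gripper_force": force on a finger pad.
Only numpy, scipy, OpenCV 4.12 (cv2) and the standard library are available. Lean on these libraries where they do the work, as an engineer would, in place of code of your own. Each camera call takes 0.05 s, during which the arm holds its last target. There are 200 camera calls.

## Task

The blue swing arm of the packing jig is lying in place but its pivot pin is out: take the green-handled pin from its black holder, push it down through the arm's eye and on through the brass knuckle hidden underneath until its collar sits flat on the arm, then let go. The brass knuckle's hole is off-centre and may be turned any way, so feel for it, sliding the arm a little with the pin, and press gently: never more than about 4 kg (40 N). Leave the swing arm lying flat, and do not shift the tape roll, the basket, the carton or the tape dispenser.

Things in the scene. Friction and masses are not known exactly. Their poses are not given: they have to be found in the camera images.
- jig: grey jig base, fixed to the bench: a slab 130 x 280 x 30 mm high (local x, y, z) with an aluminium fence, 12 mm thick and 45 mm high in all, along its +x edge (inner face at local x = +53). Origin on the bench under the pivot axis, which stands 65 mm from both long edges and 60 mm from the -y end. A fixed brass knuckle sits in the slab, hidden under the arm's eye (see jig_axis).
- jig_axis (a point): pivot axis at the slab's top, 30 mm up; z up. Round it the brass knuckle, top level with the slab: a vertical through hole 14 mm wide, 28 mm deep, 1 mm chamfer, its centre 6.5 mm off this axis in an unknown direction (any of 360 degrees, new each time; no reading gives it). It does not turn or yield. Find it by touch with the pin's tip, on the 6.5 mm circle about the axis.
- swing_arm: loose blue flat swing arm, 16 mm thick, about 0.4 kg, lying on the slab: a square eye 80 x 80 mm with a vertical 14 mm through hole in its middle, and a bar 44 mm wide running 190 mm from the hole along local +y, a black rubber pad at its end. Origin at the underside in the middle of the hole.
- eye (a point): middle of the eye's hole at the arm's top face (46 mm above the bench). At the start within 2 mm of the pivot axis. The arm is held by friction alone (a few N) and slides sideways with the pin when the pin's tip stands in its eye.
- holder: fixed black block 70 x 70 x 46 mm with a vertical 16 mm hole in its middle, in which the pin stands; origin under its centre on the bench
- pin: pivot pin, about 90 g, 85 mm long, standing upright. Origin at the tip (bottom end), z up along the pin. Steel shank 12 mm in diameter, 40 mm long, end tapered to 11 mm over the last 3 mm; steel collar 24 mm in diameter, 5 mm thick (40 to 45 mm above the tip); green grip block 24 x 14 mm (local x, y), 45 to 85 mm above the tip. In the holder the collar rests on the block's top.
- pin_tip (a point): middle of the pin's lower end. 6 mm above the bench in the holder. Fully home in the jig the collar rests on the arm and the tip is again 6 mm above the bench (24 mm below the slab's top); when stopped by the brass knuckle's face it stays 30 mm above the bench.
- pin_grip (a point): point to grip: middle of the green block's sides, 68 mm above the tip; fingers close along the pin's local y, across 14 mm
- tape_roll: amber tape roll lying flat, 96 mm outside diameter, 48 mm high; origin under its centre; leave alone
- basket: white slatted basket 200 x 280 x 90 mm; origin under its centre; leave alone
- carton: small brown carton 140 x 100 x 70 mm; origin under its centre; leave alone
- dispenser: green desk tape dispenser 160 x 60 x 90 mm; origin under its centre; leave alone

How it is judged:
On the way, in this order (a step that is already met when the one before it is completed fails the run):
1. the pin is drawn out of its holder (z of pin_tip in the frame of holder above 0.048 m), for 0.05 s.
2. the pin's tip is down inside the arm's eye (z of pin_tip in the frame of swing_arm below 0.008 m and horizontal distance between pin_tip and eye below 0.005 m), for 0.05 s.
At the end, for the whole second after the job is handed in: The pin stands upright (0.08 rad) through the eye (5 mm) and the brass knuckle (tip within 10 mm of the pivot axis), collar seated on the swing arm within 2.5 mm, tip at most 8.5 mm above the bench; the swing arm flat on the slab (0.05 rad, 3 mm); released and at rest (z of pin_tip in the frame of jig below 0.0085 m and horizontal distance between pin_tip and jig_axis below 0.01 m and horizontal distance between pin_tip and eye below 0.005 m and z of pin_tip in the frame of swing_arm below -0.0215 m and angle between pin's own z axis and vertical below 0.08 rad and angle between swing_arm's own z axis and vertical below 0.05 rad and z of swing_arm in the frame of jig below 0.033 m and linear speed of each of pin, swing_arm below 0.02 m/s); the robot touches nothing.
It fails at once if the pin presses on the jig or its knuckle with more than 40 N (contact force between pin and jig above 40 N).
It fails at once if the pin presses on the swing arm with more than 40 N (contact force between pin and swing_arm above 40 N).
It fails at once if the swing arm is lifted off or tipped on the jig (0.12 rad) (angle between swing_arm's own z axis and vertical above 0.12 rad or z of swing_arm in the frame of jig above 0.045 m).
It fails at once if a bystander is shifted by more than 20 mm (distance of any of tape_roll, basket, carton, dispenser from where it was at the start of the episode above 0.02 m).
It also fails if it takes over 61 s, if anything falls off the work surface, if the arm or the gripper's body presses on something with over 40 N, if the wrist force passes 120 N, or if a joint passes its speed limit or range.

## Working session

There is one attempt and no reset: what is moved stays moved. The work goes in short steps, Python scripts to look and compute and a shell command to move; the robot and the scene stay as the last step left them, time stands still between calls to the robot, and variables do not carry over. Pictures are saved under pics/ and viewed, at most 10 in all, crops included, and the job is handed in when it is done.

```bash
mkdir -p pics; ls
python3 - <<'E'
from station import manip
import cv2,numpy as np
s=manip.sense();print(s)
for n in ("scene","side"):
    p,d=manip.snapshot(n);cv2.imwrite(f"pics/{n}0.png",p[:,:,::-1]);np.save(f"pics/{n}0.npy",d)
    print(n,manip.camera_model(n))
E
```

```text
pics
{'t': 0.0, 'q': array([-1.78515769e-01,  5.28465364e-01,  1.43392749e+00, -1.62961694e-05,
        1.18135483e+00, -1.78519877e-01]), 'qd': array([ 0.00042571,  0.00190895, -0.00114896, -0.00110385, -0.00108795,
        0.00053862]), 'tau': array([ 2.50220628e-04, -4.42344439e+01, -1.78024775e+01, -2.06930472e-04,
        8.36740597e-03,  2.24214921e-05]), 'tcp_pos': array([6.24436739e-01, 1.17808096e-04, 3.02925910e-01]), 'tool_rot': array([ 7.07102725e-01,  7.07110016e-01, -6.20706308e-04, -8.80810351e-04]), 'force': array([0.71154994, 0.39311937, 0.70235089]), 'ft_torque': array([-0.00362593,  0.0062234 ,  0.00030709]), 'gripper_force': 0.0, 'finger_gap': 1.000861515855613}
scene {'fx': 466.6739471935847, 'fy': 466.6739471935847, 'cx': 312.4734637584293, 'cy': 236.49664375887977, 'k1': -0.11615083697409972, 'origin': array([1.21648793, 0.26698444, 1.0418322 ]), 'attitude': array([0.16522489, 0.25330264, 0.80749648, 0.50644639])}
side {'fx': 435.4778913138849, 'fy': 435.4778913138849, 'cx': 318.2789274633495, 'cy': 236.8992851248041, 'k1': -0.058837668354348414, 'origin': array([ 0.3176141 , -0.94066412,  0.6204549 ]), 'attitude': array([ 0.49602689, -0.079883  , -0.12030451,  0.85621426])}
```

View pics/scene0.png

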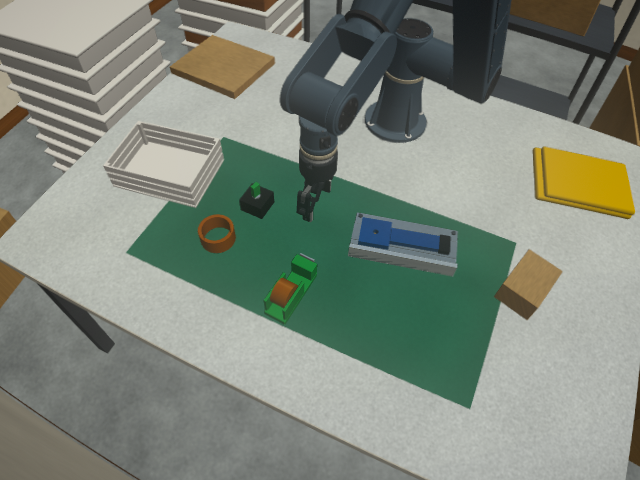

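The scene view shows the pin's green grip at about (256,188) on its black holder, the eye hole at about (376,232), and the bar running to about (445,243). The dispenser stands between them at (290,288).

```bash
cat > h.py <<'E'
import numpy as np,cv2
from scipy.spatial.transform import Rotation as R
def ray(c,u,v):
    K=np.array([[c['fx'],0,c['cx']],[0,c['fy'],c['cy']],[0,0,1.]])
    p=np.array([[u,v]],float).reshape(-1,1,2)
    n=cv2.undistortPoints(p,K,np.array([c['k1'],0,0,0,0.]))[0,0]
    return R.from_quat(c['attitude']).apply([n[0],-n[1],-1])
def atz(c,u,v,z):
    r=ray(c,u,v);return c['origin']+r*(z-c['origin'][2])/r[2]
def cloud(c,d):
    v,u=np.nonzero(d>0)
    K=np.array([[c['fx'],0,c['cx']],[0,c['fy'],c['cy']],[0,0,1.]])
    n=cv2.undistortPoints(np.stack([u,v],1).astype(float).reshape(-1,1,2),K,np.array([c['k1'],0,0,0,0.]))[:,0]
    z=d[v,u];P=np.stack([n[:,0]*z,-n[:,1]*z,-z],1)
    return R.from_quat(c['attitude']).apply(P)+c['origin'],u,v
E
python3 - <<'E'
from station import manip
from h import *
c=manip.camera_model("scene")
print("pin top",atz(c,256,185,.091)); print("eye",atz(c,376,232,.046),"pad",atz(c,445,243,.046))
for n,p,z in(("disp",(305,262),.09),("roll",(217,225),.048),("basket",(165,140),.09)):print(n,atz(c,*p,z))
print(manip.camera_model("wrist"))
p,d=manip.snapshot("wrist");cv2.imwrite("pics/w0.png",p[:,:,::-1])
E
```

```text
pin top [ 0.52063    -0.22560222  0.091     ]
eye [0.49185649 0.11678096 0.046     ] pad [0.44493125 0.2934292  0.046     ]
disp [0.68229992 0.00169435 0.09      ]
roll [ 0.65757087 -0.27132764  0.048     ]
basket [ 0.48286524 -0.55955453  0.09      ]
{'fx': 378.7616800515699, 'fy': 378.7616800515699, 'cx': 314.2544053208795, 'cy': 233.65767179358917, 'k1': -0.021952487270866593, 'origin': array([0.6237378 , 0.0801398 , 0.37231318]), 'attitude': array([-1.58510727e-01,  3.08094055e-04, -8.86400494e-05,  9.87357203e-01])}
```

View pics/w0.png

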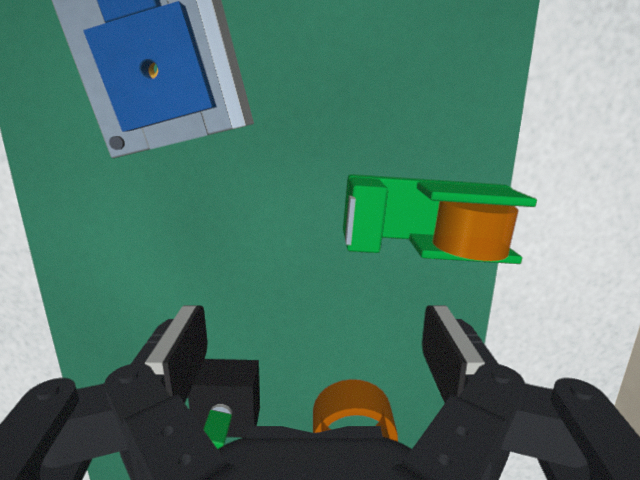

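The wrist view shows the eye hole at (150,68), with some brass visible through it, the dispenser at the right and the pin partly behind the left finger at (217,425). I'll look straight down the eye first, then go over the pin.

```bash
python3 -m crank '[{"dp":[0.0185,-0.066,0],"delta_rot":[0,0,0],"fingers":1},{"dp":[0.0185,-0.066,0],"delta_rot":[0,0,0],"fingers":1},{"dp":[0.0185,-0.066,0],"delta_rot":[0,0,0],"fingers":1},{"dp":[0.0185,-0.066,0.04],"delta_rot":[0,0,0],"fingers":1},{"dp":[0,0,0.08],"delta_rot":[0,0,0],"fingers":1},{"dp":[0,0,0.08],"delta_rot":[0,0,0],"fingers":1},{"dp":[0,0,0],"delta_rot":[0,0,0],"fingers":1},{"dp":[0,0,0],"delta_rot":[0,0,0],"fingers":1},{"dp":[0,0,0],"delta_rot":[0,0,0],"fingers":1}]'
python3 - <<'E'
from station import manip
from h import *
c=manip.camera_model("wrist");print(c['origin'],c['attitude'])
p,d=manip.snapshot("wrist");cv2.imwrite("pics/w1f.png",p[:,:,::-1]);np.save("pics/w1.npy",d)
print(c)
e=np.array([.492,.117,.046])-c['origin'];q=R.from_quat(c['attitude']).inv().apply(e);u=int(c['cx']-q[0]/q[2]*c['fx']);v=int(c['cy']+q[1]/q[2]*c['fy']);print(u,v)
a=p[:,:,::-1]
crop=a[max(0,v-50):v+50,max(0,u-65):u+65]
print(max(0,v-50),max(0,u-65))
b=np.vstack([cv2.resize(a,(640,480))[:0],cv2.resize(crop,(780,600),interpolation=cv2.INTER_CUBIC)[:, :780]]) if 0 else cv2.resize(crop,None,fx=6,fy=6,interpolation=cv2.INTER_CUBIC)[:600,:800]
cv2.imwrite("pics/w1.png",b)
E
```

```text
t: 0.9
tcp_pos: [0.4942, 0.0368, 0.2051]
tool_rot: [0.707, 0.707, 0.001, 0.001]
force: [1.0, 0.5, -0.1]
finger_gap: 0.996
gripper_force: 0.0
[0.49317428 0.11687178 0.27432563] [-1.58833474e-01 -1.64247150e-03 -4.49463640e-04  9.87303919e-01]
{'fx': 378.7616800515699, 'fy': 378.7616800515699, 'cx': 314.2544053208795, 'cy': 233.65767179358917, 'k1': -0.021952487270866593, 'origin': array([0.49317428, 0.11687178, 0.27432563]), 'attitude': array([-1.58833474e-01, -1.64247150e-03, -4.49463640e-04,  9.87303919e-01])}
310 108
58 245
```

View pics/w1.png

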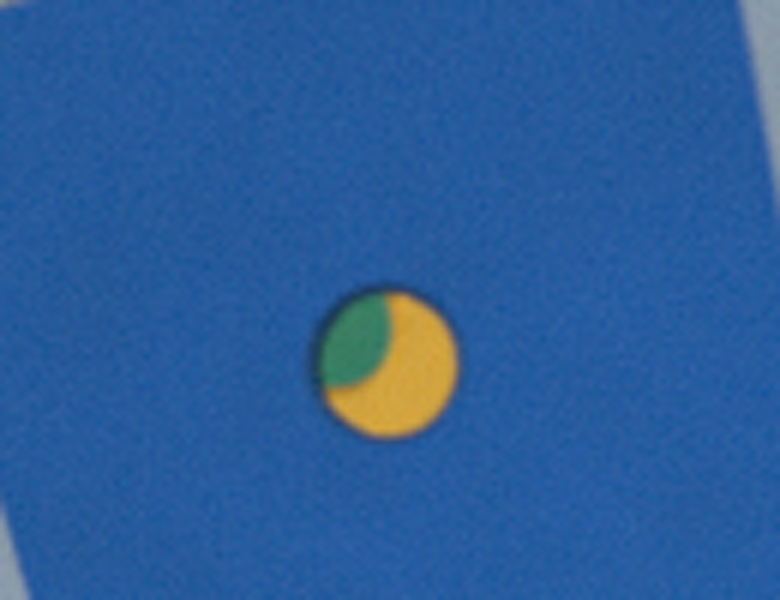

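The crop looks straight down the eye. Brass fills most of it, and the knuckle's open hole shows as a green lens at the upper left, centred at crop (355,338), which is towards world (-x, +y). I'll fit the circles, then move over the pin.

```bash
python3 - <<'E'
from h import *
from scipy.optimize import least_squares
c={'fx': 378.7616800515699, 'fy': 378.7616800515699, 'cx': 314.2544053208795, 'cy': 233.65767179358917, 'k1': -0.021952487270866593, 'origin': np.array([0.49317428, 0.11687178, 0.27432563]), 'attitude': np.array([-1.58833474e-01, -1.64247150e-03, -4.49463640e-04,  9.87303919e-01])}
a=cv2.imread("pics/w1f.png")
x0,y0=290,98;S=8
b=cv2.resize(a[y0:y0+42,x0:x0+42],None,fx=S,fy=S,interpolation=cv2.INTER_CUBIC).astype(int)
B,G,Rr=b[...,0],b[...,1],b[...,2]
hole=((G>B)).astype(np.uint8); yel=((Rr>130)&(B<110)).astype(np.uint8); grn=((hole>0)&(yel==0)).astype(np.uint8)
px=lambda q:((q[:,0]+.5)/S-.5+x0,(q[:,1]+.5)/S-.5+y0)
def cnt(m): k=max(cv2.findContours(m,0,1)[0],key=cv2.contourArea);return k[:,0].astype(float)
def W(q,z): u,v=px(q);return np.array([atz(c,i,j,z)[:2] for i,j in zip(u,v)])
def fit(P,r=None):
    f=(lambda x:np.hypot(*(P-x[:2]).T)-(r or x[2]))
    s=least_squares(f,[*P.mean(0),.007],loss='soft_l1',f_scale=.0004);return s.x,np.abs(s.fun).mean()
H=cnt(yel|grn);E,_=fit(W(H,.046));print("eye",E)
Y=cnt(yel); 
near=np.array([cv2.pointPolygonTest(H.astype(np.float32).reshape(-1,1,2),tuple(map(float,q)),True) for q in Y])
arc=W(Y[near>10],.0295);print(len(arc))
for r in(.007,.0075,.008):
    f=lambda x:np.hypot(*(arc-x[:2]).T)-r
    s=least_squares(f,[E[0]-.005,E[1]+.004]);d=s.x-E[:2];print(r,s.x,d*1e3,np.hypot(*d)*1e3,np.degrees(np.arctan2(d[1],d[0])))
# arm yaw & jig: top-plane cloud
P,u,v=cloud(c,np.load("pics/w1.npy")); bl=(a[v,u,0].astype(int)>a[v,u,1]+30)&(abs(P[:,2]-.046)<.01)&(np.hypot(P[:,0]-E[0],P[:,1]-E[1])<.12)
print("bluz",np.median(P[bl,2]),bl.sum())
E
python3 -m crank '[{"dp":[-0.06,0,-0.056],"delta_rot":[0,0,0],"fingers":1},{"dp":[-0.06,0,-0.056],"delta_rot":[0,0,0],"fingers":1},{"dp":[-0.08,0.01,0],"delta_rot":[0,0,0],"fingers":1},{"dp":[-0.08,0.01,0],"delta_rot":[0,0,0],"fingers":1},{"dp":[-0.08,0.01,0],"delta_rot":[0,0,0],"fingers":1},{"dp":[-0.08,0.01,0],"delta_rot":[0,0,0],"fingers":1},{"dp":[-0.06,0.01,0],"delta_rot":[0,0,0],"fingers":1},{"dp":[0,0,0],"delta_rot":[0,0,0],"fingers":1},{"dp":[0,0,0],"delta_rot":[0,0,0],"fingers":1},{"dp":[0,0,0],"delta_rot":[0,0,0],"fingers":1}]'
python3 - <<'E'
from station import manip
from h import *
c=manip.camera_model("wrist");print(c['origin'],c['attitude'])
p,d=manip.snapshot("wrist");cv2.imwrite("pics/w2.png",p[:,:,::-1]);np.save("pics/w2.npy",d)
E
```

```text
eye [0.49106373 0.11154893 0.00665164]
153
0.007 [0.48430306 0.11552858] [-6.76067074  3.97965123] 7.845017065119012 149.5169163374563
0.0075 [0.48383061 0.11583844] [-7.23312331  4.2895078 ] 8.409396533683514 149.33050218331186
0.008 [0.48336462 0.11614398] [-7.69910664  4.59505187] 8.966088597573927 149.17001260005003
bluz 0.045227494448240146 23033
t: 1.78
tcp_pos: [0.5181, -0.213, 0.2619]
tool_rot: [0.707, 0.707, 0.0, 0.001]
force: [0.2, 1.3, -0.7]
finger_gap: 1.002
gripper_force: 0.0
[ 0.5170591  -0.13283297  0.33107178] [-1.59260656e-01 -1.79228660e-03 -7.45979669e-04  9.87234660e-01]
```

View pics/w2.png

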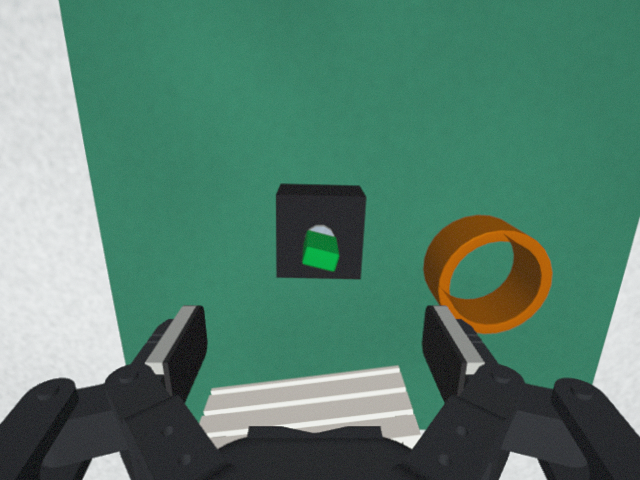

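The wrist view shows the pin at (320,255) on the holder, with its bright top face turned about 13° clockwise. The tape roll is at the right and the basket at the bottom. I'll measure the grip's pose.

Run:
```python
from h import *
from station import manip
c=manip.camera_model("wrist");print(c['origin'])
a=cv2.imread("pics/w2.png").astype(int)
m=((a[...,1]>165)&(a[...,2]<60)&(a[...,0]<110)).astype(np.uint8);m[:,:280]=0;m[:,360:]=0;m[:225]=0;m[285:]=0
k=max(cv2.findContours(m,0,1)[0],key=cv2.contourArea)[:,0]
W=np.array([atz(c,x,y,.091)[:2] for x,y in k])*1000
print(len(k),k.min(0),k.max(0),cv2.minAreaRect(W.astype(np.float32)))
# holder top for check
m=((a.max(2)<60)).astype(np.uint8);m[:,:250]=0;m[:,400:]=0;m[:150]=0;m[300:]=0
P,u,v=cloud(c,np.load("pics/w2.npy"));s=(m[v,u]>0)&(abs(P[:,2]-.046)<.006)
print(s.sum(),np.median(P[s],0),cv2.minAreaRect((P[s,:2]*1000).astype(np.float32)))
```

```text
[ 0.51684917 -0.13207772  0.33067845]
86 [304 248] [337 269] ((521.6353759765625, -229.0852813720703), (11.702373504638672, 21.231245040893555), 75.01268768310547)
5720 [ 0.52057332 -0.22136243  0.04465398] ((521.7174682617188, -230.22439575195312), (69.98059844970703, 68.93050384521484), 88.622802734375)
```

```bash
python3 -m crank '[{"dp":[-0.034,0.007,0],"delta_rot":[0,0,-0.019],"fingers":0.2},{"dp":[0,0,0],"delta_rot":[0,0,-0.019],"fingers":0.2},{"dp":[0,0,0],"delta_rot":[0,0,-0.019],"fingers":0.2},{"dp":[0,0,0],"delta_rot":[0,0,-0.019],"fingers":0.2},{"dp":[0,0,0],"delta_rot":[0,0,-0.019],"fingers":0.2},{"dp":[0,0,0],"delta_rot":[0,0,-0.019],"fingers":0.2},{"dp":[0,0,0],"delta_rot":[0,0,-0.019],"fingers":0.2},{"dp":[0,0,0],"delta_rot":[0,0,-0.019],"fingers":0.2},{"dp":[0,0,0],"delta_rot":[0,0,-0.019],"fingers":0.2},{"dp":[0,0,0],"delta_rot":[0,0,-0.019],"fingers":0.2},{"dp":[0,0,0],"delta_rot":[0,0,-0.018],"fingers":0.2},{"dp":[0,0,0],"delta_rot":[0,0,0],"fingers":0.2}]'
cat > go.py <<'E'
import sys;from h import *;from station import manip
def need(x,y,z):
    s=manip.sense();r=R.from_quat(s['tool_rot']);d=r.inv().apply(np.array([x,y,z])-s['tcp_pos'])
    a=r.as_matrix();print("t",s['t'],"tcp",s['tcp_pos'].round(4),"xang",np.degrees(np.arctan2(a[1,0],a[0,0])).round(2),"tilt",a[:2,2].round(4),"dp",(d/.5).round(4),"F",s['force'].round(1),"gap",round(float(s['finger_gap']),3))
if len(sys.argv)>3: need(*map(float,sys.argv[1:4]))
E
python3 go.py .5215 -.2297 .128
```

```text
t: 2.83
tcp_pos: [0.5215, -0.2281, 0.2606]
tool_rot: [0.129, 0.992, 0.0, 0.0]
force: [-0.1, -0.4, -0.2]
finger_gap: 0.6
gripper_force: 0.0
t 2.8333 tcp [ 0.5215 -0.2281  0.2606] xang 165.12 tilt [0.0002 0.0001] dp [-0.0008 -0.003   0.2652] F [-0.1 -0.4 -0.2] gap 0.6
```

```bash
python3 -m crank '[{"dp":[-0.001,-0.003,0.08],"delta_rot":[0,0,0],"fingers":0.2},{"dp":[0,0,0.08],"delta_rot":[0,0,0],"fingers":0.2},{"dp":[0,0,0.06],"delta_rot":[0,0,0],"fingers":0},{"dp":[0,0,0.045],"delta_rot":[0,0,0],"fingers":-0.2},{"dp":[0,0,0],"delta_rot":[0,0,0],"fingers":-0.4},{"dp":[0,0,0],"delta_rot":[0,0,0],"fingers":-0.5},{"dp":[0,0,0],"delta_rot":[0,0,0],"fingers":-0.5}]' 60
python3 go.py .5215 -.2297 .128
python3 - <<'E'
from station import manip
from h import *
p,d=manip.snapshot("wrist");cv2.imwrite("pics/w3.png",p[:,:,::-1])
E
```

```text
t: 3.42
tcp_pos: [0.5224, -0.2314, 0.1288]
tool_rot: [0.132, 0.991, -0.001, 0.001]
force: [0.3, 0.3, 0.1]
finger_gap: 0.249
gripper_force: 0.0
t 3.4167 tcp [ 0.5224 -0.2314  0.1288] xang 164.86 tilt [ 0.0019 -0.0013] dp [0.0027 0.0029 0.0016] F [0.3 0.3 0.1] gap 0.249
```

View pics/w3.png

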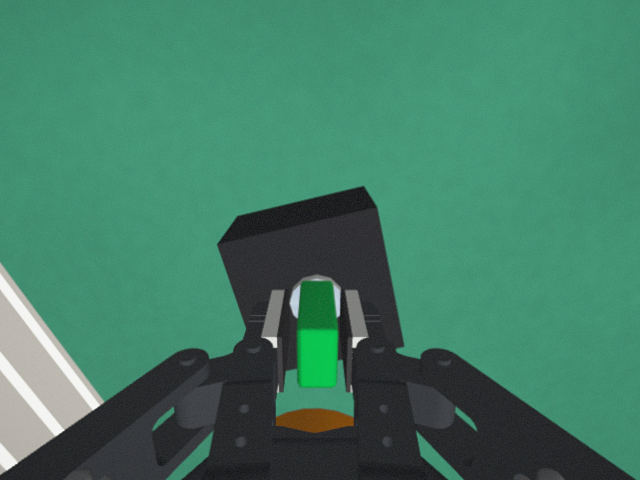

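The block stands square and centred between the pads, at about (317,340). Close and lift.

```bash
python3 -m crank '[{"dp":[0,0,0],"delta_rot":[0,0,0],"fingers":-0.8},{"dp":[0,0,0],"delta_rot":[0,0,0],"fingers":-1},{"dp":[0,0,0],"delta_rot":[0,0,0],"fingers":-1},{"dp":[0,0,0],"delta_rot":[0,0,0],"fingers":-1},{"dp":[0,0,0],"delta_rot":[0,0,0],"fingers":-1},{"dp":[0,0,0],"delta_rot":[0,0,0],"fingers":-1}]' 60
python3 go.py .5215 -.2297 .128
python3 -m crank '[{"dp":[0,0,-0.02],"delta_rot":[0,0,0],"fingers":-1},{"dp":[0,0,-0.04],"delta_rot":[0,0,0],"fingers":-1},{"dp":[0,0,-0.06],"delta_rot":[0,0,0],"fingers":-1},{"dp":[0,0,-0.06],"delta_rot":[0,0,0],"fingers":-1},{"dp":[0,0,0],"delta_rot":[0,0,0],"fingers":-1},{"dp":[0,0,0],"delta_rot":[0,0,0],"fingers":-1},{"dp":[0,0,0],"delta_rot":[0,0,0],"fingers":-1}]'
python3 go.py .491 .1115 .225
```

```text
t: 3.97
tcp_pos: [0.5227, -0.232, 0.1296]
tool_rot: [0.132, 0.991, -0.001, 0.002]
force: [0.4, 0.7, 6.7]
finger_gap: 0.153
gripper_force: 59.0
t 3.9667 tcp [ 0.5227 -0.232   0.1296] xang 164.85 tilt [ 0.0037 -0.0021] dp [0.0035 0.0039 0.0032] F [0.4 0.7 6.7] gap 0.153
t: 4.55
tcp_pos: [0.521, -0.2313, 0.2177]
tool_rot: [0.132, 0.991, 0.0, -0.0]
force: [0.1, 0.1, -0.7]
finger_gap: 0.159
gripper_force: 59.0
t 4.55 tcp [ 0.521  -0.2313  0.2177] xang 164.87 tilt [-0.0003  0.0001] dp [ 0.2369  0.6461 -0.0146] F [ 0.1  0.1 -0.7] gap 0.159
```

Lifted, with the tip at about 94 mm. Next I'll go over the eye, with the tip about 12 mm above it, and look.

```bash
python3 -m crank '[{"dp":[0.0263,0.0718,0],"delta_rot":[0,0,0],"fingers":-1},{"dp":[0.0263,0.0718,0],"delta_rot":[0,0,0],"fingers":-1},{"dp":[0.0263,0.0718,0],"delta_rot":[0,0,0],"fingers":-1},{"dp":[0.0263,0.0718,0],"delta_rot":[0,0,0],"fingers":-1},{"dp":[0.0263,0.0718,0],"delta_rot":[0,0,0],"fingers":-1},{"dp":[0.0263,0.0718,0],"delta_rot":[0,0,0],"fingers":-1},{"dp":[0.0263,0.0718,0],"delta_rot":[0,0,0],"fingers":-1},{"dp":[0.0263,0.0718,0],"delta_rot":[0,0,0],"fingers":-1},{"dp":[0.0263,0.0718,0],"delta_rot":[0,0,0],"fingers":-1},{"dp":[0,0,0.035],"delta_rot":[0,0,0],"fingers":-1},{"dp":[0,0,0.035],"delta_rot":[0,0,0],"fingers":-1},{"dp":[0,0,0],"delta_rot":[0,0,0],"fingers":-1}]'
python3 -m crank '[{"dp":[0,0,0],"delta_rot":[0,0,0],"fingers":-1},{"dp":[0,0,0],"delta_rot":[0,0,0],"fingers":-1},{"dp":[0,0,0],"delta_rot":[0,0,0],"fingers":-1}]'
python3 go.py .491 .1115 .1816
python3 - <<'E'
from station import manip
from h import *
c=manip.camera_model("wrist");print(c['origin'],c['attitude'])
p,d=manip.snapshot("wrist");cv2.imwrite("pics/w4f.png",p[:,:,::-1]);cv2.imwrite("pics/w4.png",cv2.resize(p[130:330,220:420,::-1],None,fx=3,fy=3,interpolation=cv2.INTER_CUBIC))
E
```

```text
t: 5.55
tcp_pos: [0.4887, 0.1122, 0.179]
tool_rot: [0.131, 0.991, -0.001, -0.004]
force: [-0.1, -0.2, -1.0]
finger_gap: 0.157
gripper_force: 59.2
t: 5.8
tcp_pos: [0.492, 0.1107, 0.1828]
tool_rot: [0.132, 0.991, 0.0, 0.0]
force: [-0.5, 0.2, -1.1]
finger_gap: 0.155
gripper_force: 59.2
t 5.8 tcp [0.492  0.1107 0.1828] xang 164.81 tilt [ 0.0006 -0.    ] dp [0.0024 0.0011 0.0024] F [-0.5  0.2 -1.1] gap 0.155
[0.41310206 0.13109977 0.25200391] [-0.12664957 -0.09780018  0.59944005  0.78426184]
```

View pics/w4.png

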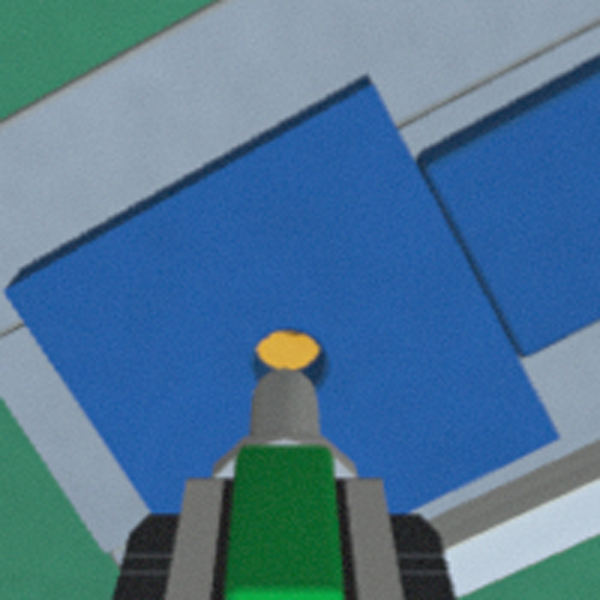

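The crop shows the pin's tip edge at (287,370) just in front of the eye hole, which is centred at about (290,360). So the tip is nearly over the hole, and I'll work out the offset.

Run:
```python
from h import *
c={'fx': 378.7616800515699, 'fy': 378.7616800515699, 'cx': 314.2544053208795, 'cy': 233.65767179358917, 'k1': -0.021952487270866593,'origin':np.array([0.41310206,0.13109977,0.25200391]),'attitude':np.array([-0.12664957,-0.09780018,0.59944005,0.78426184])}
u=lambda x,y:(220+x/3-.33,130+y/3-.33)
a=np.radians(164.81);ax=np.array([np.cos(a),np.sin(a)]);ay=np.array([np.sin(a),-np.cos(a)])
# hole ellipse from its rim points at arm's top
rim=np.array([atz(c,*u(*q),.046)[:2] for q in [(254,358),(327,358),(289,329),(268,335),(311,335)]])
from scipy.optimize import least_squares
e=least_squares(lambda x:np.hypot(*(rim-x).T)-.007,rim.mean(0));print("eye",e.x,e.fun*1e3)
for z in(.0575,.0592,.061):
    t=atz(c,*u(286,370),z)[:2]-ax*.0055; d=e.x-t
    print(z,"tip",t,"eye-tip in tool x,y mm",d@ax*1e3,d@ay*1e3)
```

```text
eye [0.48970081 0.11192009] [ 0.08318411  0.18690991 -0.08674652  0.121705   -0.05695849]
0.0575 tip [0.49192758 0.11042496] eye-tip in tool x,y mm 2.540729520717384 0.859436634704153
0.0592 tip [0.49128502 0.11059306] eye-tip in tool x,y mm 1.8765737555051174 0.8655673546356099
0.061 tip [0.49060466 0.11077106] eye-tip in tool x,y mm 1.1733500041039007 0.8720587051512574
```

```bash
python3 -m crank '[{"dp":[0.0036,0.0016,0.008],"delta_rot":[0,0,0],"fingers":-1},{"dp":[0,0,0.008],"delta_rot":[0,0,0],"fingers":-1},{"dp":[0,0,0.005],"delta_rot":[0,0,0],"fingers":-1},{"dp":[0,0,0],"delta_rot":[0,0,0],"fingers":-1},{"dp":[0,0,0],"delta_rot":[0,0,0],"fingers":-1}]'
python3 go.py .491 .1115 .1696
python3 -m crank '[{"dp":[0,0,0.003],"delta_rot":[0,0,0],"fingers":-1},{"dp":[0,0,0.003],"delta_rot":[0,0,0],"fingers":-1},{"dp":[0,0,0.003],"delta_rot":[0,0,0],"fingers":-1},{"dp":[0,0,0],"delta_rot":[0,0,0],"fingers":-1}]'
python3 go.py .491 .1115 .1696
```

```text
t: 6.27
tcp_pos: [0.49, 0.1124, 0.1717]
tool_rot: [0.132, 0.991, -0.0, -0.0]
force: [-0.3, -0.2, -1.4]
finger_gap: 0.159
gripper_force: 59.2
t 6.2667 tcp [0.49   0.1124 0.1717] xang 164.87 tilt [-0.0005 -0.    ] dp [-0.0025 -0.0012  0.0042] F [-0.3 -0.2 -1.4] gap 0.159
t: 6.6
tcp_pos: [0.4904, 0.1124, 0.1672]
tool_rot: [0.131, 0.991, -0.0, 0.0]
force: [0.9, -1.5, -1.4]
finger_gap: 0.156
gripper_force: 59.1
t 6.6 tcp [0.4904 0.1124 0.1672] xang 164.89 tilt [ 0.0007 -0.0002] dp [-0.0016 -0.0015 -0.0048] F [ 0.9 -1.5 -1.4] gap 0.156
```

```bash
python3 -m crank '[{"dp":[0,0,0.004],"delta_rot":[0,0,0],"fingers":-1},{"dp":[0,0,0.004],"delta_rot":[0,0,0],"fingers":-1},{"dp":[0,0,0],"delta_rot":[0,0,0],"fingers":-1}]'
python3 -m crank '[{"dp":[0,0,0.004],"delta_rot":[0,0,0],"fingers":-1},{"dp":[0,0,0.003],"delta_rot":[0,0,0],"fingers":-1},{"dp":[0,0,0],"delta_rot":[0,0,0],"fingers":-1}]'
python3 go.py .4843 .1155 .1546
```

```text
t: 6.85
tcp_pos: [0.4904, 0.1124, 0.1632]
tool_rot: [0.132, 0.991, -0.0, 0.0]
force: [1.5, -1.2, -1.7]
finger_gap: 0.156
gripper_force: 59.0
t: 7.1
tcp_pos: [0.4903, 0.1124, 0.1597]
tool_rot: [0.132, 0.991, -0.0, 0.0]
force: [0.4, -0.8, -2.6]
finger_gap: 0.159
gripper_force: 58.9
t 7.1 tcp [0.4903 0.1124 0.1597] xang 164.88 tilt [ 0.0005 -0.0002] dp [0.0133 0.0029 0.0102] F [ 0.4 -0.8 -2.6] gap 0.159
```

```bash
python3 -m crank '[{"dp":[0,0,0.004],"delta_rot":[0,0,0],"fingers":-1},{"dp":[0.005,0.0014,0],"delta_rot":[0,0,0],"fingers":-1},{"dp":[0.005,0.0014,0],"delta_rot":[0,0,0],"fingers":-1},{"dp":[0.0052,0.0014,0],"delta_rot":[0,0,0],"fingers":-1},{"dp":[0,0,0],"delta_rot":[0,0,0],"fingers":-1},{"dp":[0,0,0],"delta_rot":[0,0,0],"fingers":-1}]'
python3 go.py .4835 .1164 .1546
python3 -m crank '[{"dp":[0,0,0.004],"delta_rot":[0,0,0],"fingers":-1},{"dp":[0,0,0.002],"delta_rot":[0,0,0],"fingers":-1},{"dp":[0,0,0],"delta_rot":[0,0,0],"fingers":-1}]'
python3 go.py .4835 .1164 .1496
```

```text
t: 7.6
tcp_pos: [0.4823, 0.1168, 0.1578]
tool_rot: [0.132, 0.991, 0.0, -0.001]
force: [0.2, 0.1, -1.4]
finger_gap: 0.155
gripper_force: 59.1
t 7.6 tcp [0.4823 0.1168 0.1578] xang 164.88 tilt [-0.002   0.0004] dp [-0.0025 -0.0002  0.0065] F [ 0.2  0.1 -1.4] gap 0.155
t: 7.85
tcp_pos: [0.4828, 0.1166, 0.1546]
tool_rot: [0.132, 0.991, -0.0, -0.001]
force: [0.0, 0.6, -1.2]
finger_gap: 0.155
gripper_force: 59.1
t 7.85 tcp [0.4828 0.1166 0.1546] xang 164.88 tilt [-0.0013  0.0002] dp [-0.0014 -0.      0.01  ] F [ 0.   0.6 -1.2] gap 0.155
```

```bash
python3 -m crank '[{"dp":[0,0,0.002],"delta_rot":[0,0,0],"fingers":-1},{"dp":[0,0,0.002],"delta_rot":[0,0,0],"fingers":-1},{"dp":[0,0,0],"delta_rot":[0,0,0],"fingers":-1}]'
python3 -m crank '[{"dp":[0,0,0.002],"delta_rot":[0,0,0],"fingers":-1},{"dp":[0,0,0],"delta_rot":[0,0,0],"fingers":-1}]'
python3 go.py .4835 .1164 .1496
```

```text
t: 8.1
tcp_pos: [0.4833, 0.1165, 0.1532]
tool_rot: [0.132, 0.991, 0.0, -0.0]
force: [-0.4, 0.1, 2.9]
finger_gap: 0.156
gripper_force: 59.9
t: 8.27
tcp_pos: [0.4837, 0.1164, 0.1521]
tool_rot: [0.131, 0.991, -0.0, 0.001]
force: [0.2, -0.3, -0.9]
finger_gap: 0.152
gripper_force: 59.1
t 8.2667 tcp [0.4837 0.1164 0.1521] xang 164.9 tilt [ 0.0014 -0.0003] dp [ 0.0004 -0.      0.0051] F [ 0.2 -0.3 -0.9] gap 0.152
```

```bash
python3 -m crank '[{"dp":[0,0,0.003],"delta_rot":[0,0,0],"fingers":-1},{"dp":[0,0,0.002],"delta_rot":[0,0,0],"fingers":-1},{"dp":[0,0,0],"delta_rot":[0,0,0],"fingers":-1}]'
python3 go.py .4835 .1164 .1296
python3 -m crank '[{"dp":[0,0,0.003],"delta_rot":[0,0,0],"fingers":-1},{"dp":[0,0,0.002],"delta_rot":[0,0,0],"fingers":-1},{"dp":[0,0,0],"delta_rot":[0,0,0],"fingers":-1}]'
python3 go.py .4835 .1164 .1296
```

```text
t: 8.52
tcp_pos: [0.4837, 0.1163, 0.1492]
tool_rot: [0.132, 0.991, -0.0, 0.0]
force: [1.3, -1.8, -1.5]
finger_gap: 0.154
gripper_force: 59.2
t 8.5167 tcp [0.4837 0.1163 0.1492] xang 164.88 tilt [ 0.0009 -0.0003] dp [0.0006 0.0002 0.0392] F [ 1.3 -1.8 -1.5] gap 0.154
t: 8.77
tcp_pos: [0.4837, 0.1163, 0.1468]
tool_rot: [0.132, 0.991, -0.0, 0.0]
force: [2.2, -2.0, -0.5]
finger_gap: 0.16
gripper_force: 59.1
t 8.7667 tcp [0.4837 0.1163 0.1468] xang 164.89 tilt [ 0.001  -0.0003] dp [0.0005 0.     0.0344] F [ 2.2 -2.  -0.5] gap 0.16
```

The pin is in the knuckle, with the tip about 7 mm below its top and almost no force. I'll continue down.

```bash
python3 -m crank '[{"dp":[0,0,0.004],"delta_rot":[0,0,0],"fingers":-1},{"dp":[0,0,0.004],"delta_rot":[0,0,0],"fingers":-1},{"dp":[0,0,0.004],"delta_rot":[0,0,0],"fingers":-1},{"dp":[0,0,0],"delta_rot":[0,0,0],"fingers":-1}]'
python3 -m crank '[{"dp":[0,0,0.004],"delta_rot":[0,0,0],"fingers":-1},{"dp":[0,0,0.004],"delta_rot":[0,0,0],"fingers":-1},{"dp":[0,0,0.004],"delta_rot":[0,0,0],"fingers":-1},{"dp":[0,0,0],"delta_rot":[0,0,0],"fingers":-1}]'
python3 go.py .4835 .1164 .1296
```

```text
t: 9.1
tcp_pos: [0.4837, 0.1163, 0.1406]
tool_rot: [0.132, 0.991, -0.0, 0.0]
force: [2.3, -3.3, -1.3]
finger_gap: 0.155
gripper_force: 59.1
t: 9.43
tcp_pos: [0.4837, 0.1164, 0.1346]
tool_rot: [0.132, 0.991, -0.0, 0.0]
force: [2.7, -4.2, 0.8]
finger_gap: 0.152
gripper_force: 59.3
t 9.4333 tcp [0.4837 0.1164 0.1346] xang 164.89 tilt [ 0.0009 -0.0002] dp [ 0.0004 -0.      0.0101] F [ 2.7 -4.2  0.8] gap 0.152
```

```bash
python3 -m crank '[{"dp":[0,0,0.004],"delta_rot":[0,0,0],"fingers":-1},{"dp":[0,0,0.003],"delta_rot":[0,0,0],"fingers":-1},{"dp":[0,0,0],"delta_rot":[0,0,0],"fingers":-1}]'
python3 -m crank '[{"dp":[0,0,0.002],"delta_rot":[0,0,0],"fingers":-1},{"dp":[0,0,0],"delta_rot":[0,0,0],"fingers":-1}]'
python3 -m crank '[{"dp":[0,0,0.002],"delta_rot":[0,0,0],"fingers":-1},{"dp":[0,0,0],"delta_rot":[0,0,0],"fingers":-1}]'
```

```text
t: 9.68
tcp_pos: [0.4837, 0.1164, 0.1312]
tool_rot: [0.132, 0.991, 0.0, 0.001]
force: [3.9, -3.8, 2.2]
finger_gap: 0.156
gripper_force: 59.6
t: 9.85
tcp_pos: [0.4837, 0.1164, 0.1303]
tool_rot: [0.132, 0.991, 0.0, 0.001]
force: [3.1, -4.3, 1.7]
finger_gap: 0.155
gripper_force: 59.7
t: 10.02
tcp_pos: [0.4838, 0.1164, 0.1296]
tool_rot: [0.132, 0.991, 0.0, 0.001]
force: [1.7, -4.5, 5.1]
finger_gap: 0.156
gripper_force: 60.1
```

```bash
python3 -m crank '[{"dp":[0,0,0.002],"delta_rot":[0,0,0],"fingers":-1},{"dp":[0,0,0],"delta_rot":[0,0,0],"fingers":-1}]'
python3 -m crank '[{"dp":[0,0,0.001],"delta_rot":[0,0,0],"fingers":-1},{"dp":[0,0,0],"delta_rot":[0,0,0],"fingers":-1}]'
```

```text
t: 10.18
tcp_pos: [0.4837, 0.1164, 0.1295]
tool_rot: [0.131, 0.991, 0.0, 0.001]
force: [1.1, -4.7, 13.3]
finger_gap: 0.156
gripper_force: 61.4
t: 10.35
tcp_pos: [0.4837, 0.1164, 0.1295]
tool_rot: [0.131, 0.991, 0.0, 0.001]
force: [0.4, -4.9, 17.0]
finger_gap: 0.153
gripper_force: 62.1
```

Seated: z stops at 0.1295, the same as in the holder, with 17 N on it. Release and withdraw.

```bash
python3 -m crank '[{"dp":[0,0,-0.001],"delta_rot":[0,0,0],"fingers":-0.6},{"dp":[0,0,0],"delta_rot":[0,0,0],"fingers":-0.4},{"dp":[0,0,0],"delta_rot":[0,0,0],"fingers":-0.2},{"dp":[0,0,0],"delta_rot":[0,0,0],"fingers":-0.1},{"dp":[0,0,0],"delta_rot":[0,0,0],"fingers":0}, {"dp":[0,0,0],"delta_rot":[0,0,0],"fingers":0}]'
python3 -m crank '[{"dp":[0,0,-0.02],"delta_rot":[0,0,0],"fingers":0},{"dp":[0,0,-0.05],"delta_rot":[0,0,0],"fingers":0},{"dp":[0,0,-0.07],"delta_rot":[0,0,0],"fingers":0},{"dp":[0,0,-0.07],"delta_rot":[0,0,0],"fingers":0},{"dp":[0,0,0],"delta_rot":[0,0,0],"fingers":0},{"dp":[0,0,0],"delta_rot":[0,0,0],"fingers":0},{"dp":[0,0,0],"delta_rot":[0,0,0],"fingers":0}]'
python3 - <<'E'
from station import manip
from h import *
p,d=manip.snapshot("wrist")
q,d2=manip.snapshot("side");c=manip.camera_model("side")
e=np.array([.484,.1155,.06])-c['origin'];k=R.from_quat(c['attitude']).inv().apply(e);u=int(c['cx']-k[0]/k[2]*c['fx']);v=int(c['cy']+k[1]/k[2]*c['fy'])
cr=cv2.resize(q[v-50:v+50,u-50:u+50],(400,400),interpolation=cv2.INTER_CUBIC)
cv2.imwrite("pics/end.png",np.hstack([cv2.resize(p[80:430,145:495],(400,400)),cr])[:,:,::-1])
E
```

```text
t: 10.85
tcp_pos: [0.4828, 0.1167, 0.128]
tool_rot: [0.132, 0.991, -0.0, -0.001]
force: [0.4, 0.2, 0.2]
finger_gap: 0.499
gripper_force: 0.0
t: 11.43
tcp_pos: [0.4828, 0.1165, 0.2337]
tool_rot: [0.132, 0.991, 0.0, 0.0]
force: [-1.1, 0.4, 1.0]
finger_gap: 0.497
gripper_force: 0.0
```

View pics/end.png

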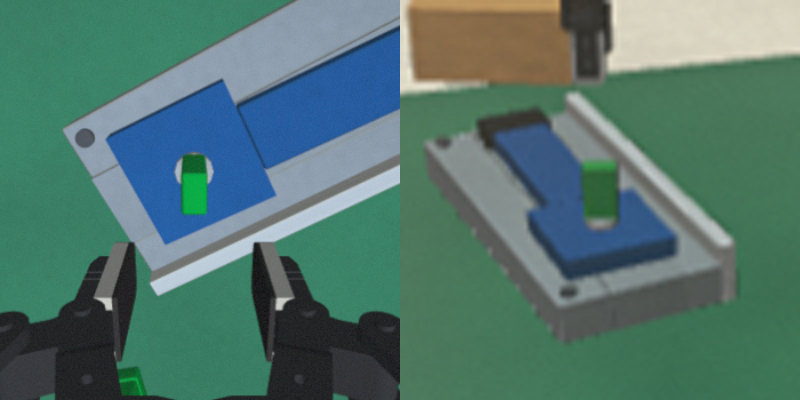

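Both views show the pin upright with its collar flat on the arm, at about (194,170) on the left and (600,222) on the right. The arm is lying flat and the gripper is clear.

```bash
python3 -c "
from station import manip
print(manip.sign_off())"
```

```text
the job is handed in; nothing more can be done
None
```

The pin is seated through the swing arm's eye and the brass knuckle with its collar on the arm, released, and handed in at about 11.5 s; no verdict came back. Vertical force readings peaked at 17 N, and I found the knuckle's hole by looking down the eye with the wrist camera rather than by a touch search, with light force on the way in confirming it.

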